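# Lay out the show buttons on their velvet cards

## Task

Set up this button-show display: lay each of the four big loose buttons face up on the velvet card that bears the outline of its own shape and colour (round gold, oval blue, square silver, long brown toggle), centred on the outline and turned the way the outline lies (end for end does not matter). Set each one down gently rather than dropping it, let go of it, and leave the spool of thread and the green tin standing where they are.

Things in the scene. Friction and masses are not known exactly. Their poses are not given: they have to be found in the camera images.
- round_button_center (a point): Large round gold button with four dark holes, lying loose and face up on the table: 50 mm in diameter, 14 mm thick. The point is its centre, half-way up (7 mm above its underside); z is up through its face.
- oval_button_center (a point): Oval blue enamel button with a white flower, lying loose and face up: 58 mm long (its x axis), 38 mm wide (its y axis), 14 mm thick. The point is its centre, half-way up (7 mm above its underside); z is up through its face.
- square_button_center (a point): Square silver button with a dark field and a silver diamond in it, lying loose and face up: 42 x 42 mm (sides along its x and y axes), 14 mm thick. The point is its centre, half-way up (7 mm above its underside); z is up through its face.
- toggle_button_center (a point): Long orange-brown horn toggle with two dark holes and two cream bands, lying loose, holes up: 60 mm long (its x axis), 20 mm wide (its y axis), 18 mm high. The point is its centre, half-way up (9 mm above its underside); z is up through the holes.
- round_outline (a point): Place of the round button. Fixed black velvet card, 96 x 96 mm and 5 mm thick, lying flat on the table, with a pale 10 mm button, 2 mm high, sewn to each corner (41 mm from the centre along both card axes) and, in the middle, a gold circle 62 mm across. This point is the centre of the outline, on the card's top face, 5 mm above the table; x and y run along the card's edges, z up.
- oval_outline (a point): Place of the oval button. Fixed black velvet card, 96 x 96 mm and 5 mm thick, lying flat on the table, with a pale 10 mm button, 2 mm high, sewn to each corner (41 mm from the centre along both card axes) and, in the middle, a blue oval 70 mm long (x axis) and 50 mm wide. This point is the centre of the outline, on the card's top face, 5 mm above the table; x and y run along the card's edges, z up.
- square_outline (a point): Place of the square button. Fixed black velvet card, 96 x 96 mm and 5 mm thick, lying flat on the table, with a pale 10 mm button, 2 mm high, sewn to each corner (41 mm from the centre along both card axes) and, in the middle, a silver square of 54 mm side, sides along x and y. This point is the centre of the outline, on the card's top face, 5 mm above the table; x and y run along the card's edges, z up.
- toggle_outline (a point): Place of the toggle. Fixed black velvet card, 96 x 96 mm and 5 mm thick, lying flat on the table, with a pale 10 mm button, 2 mm high, sewn to each corner (41 mm from the centre along both card axes) and, in the middle, an orange-brown rectangle 72 mm long (x axis) and 32 mm wide. This point is the centre of the outline, on the card's top face, 5 mm above the table; x and y run along the card's edges, z up.
- spool_center (a point): Wooden spool of purple thread standing loose on end among the things: 32 mm in diameter, 38 mm high; the point is its centre, half-way up. Leave it standing where it is.
- tin_center (a point): Round green tin with a steel lid standing loose among the things: 54 mm in diameter, 28 mm high; the point is its centre, half-way up. Leave it standing where it is.
Not all that is in view belongs to the job. Of the things like the part that bears toggle_button_center, leave any that is turquoise; of the rest the smaller one is meant.

How it is judged:
At the end, for the whole second after the job is handed in: Each button lies at rest, released, face up and flat (0.15 rad) on its own card, centre within 12 mm of the outline's, height within 3 mm; oval, toggle and square lie along the outline within 0.26 rad (half turns, or the square's quarter turns, are equal). Spool and tin stand upright (horizontal distance between round_button_center and round_outline below 0.012 m and z of round_button_center in the frame of round_outline between 0.004 and 0.01 m and angle between each of round_button_center, oval_button_center, square_button_center, toggle_button_center, spool_center, tin_center's own z axis and vertical below 0.15 rad and linear speed of each of round_button, oval_button, square_button, toggle_button below 0.02 m/s and contact force between each of round_button, oval_button, square_button, toggle_button and the fingers below 0.1 N and horizontal distance between oval_button_center and oval_outline below 0.012 m and z of oval_button_center in the frame of oval_outline between 0.004 and 0.01 m and angle between the x axis of oval_button_center and the x axis of oval_outline, either way round below 0.26 rad and horizontal distance between square_button_center and square_outline below 0.012 m and z of square_button_center in the frame of square_outline between 0.004 and 0.01 m and (angle between the x axis of square_button_center and the x axis of square_outline, either way round below 0.26 rad or angle between the y axis of square_button_center and the x axis of square_outline, either way round below 0.26 rad) and horizontal distance between toggle_button_center and toggle_outline below 0.012 m and z of toggle_button_center in the frame of toggle_outline between 0.006 and 0.012 m and angle between the x axis of toggle_button_center and the x axis of toggle_outline, either way round below 0.26 rad); the robot touches nothing.
It fails at once if a button is dropped (moves faster than 0.7 m/s while the fingers do not touch it: a fall of about 25 mm) ((linear speed of round_button above 0.7 m/s and contact force between round_button and the fingers below 0.05 N) or (linear speed of oval_button above 0.7 m/s and contact force between oval_button and the fingers below 0.05 N) or (linear speed of square_button above 0.7 m/s and contact force between square_button and the fingers below 0.05 N) or (linear speed of toggle_button above 0.7 m/s and contact force between toggle_button and the fingers below 0.05 N)).
It fails at once if the spool is pushed more than 30 mm from its place (distance of spool_center from where it was at the start of the episode above 0.03 m).
It fails at once if the tin is pushed more than 30 mm from its place (distance of tin_center from where it was at the start of the episode above 0.03 m).
It also fails if it takes over 109 s, if anything falls off the work surface, if the arm or the gripper's body presses on something with over 40 N, if the wrist force passes 120 N, or if a joint passes its speed limit or range.

## Robot

A 7-joint arm with a two-finger parallel gripper is mounted at the origin on the work surface. World frame = base frame: x ahead of the robot, y to its left, z up, the work surface at z = 0. Lengths are in m, angles in rad, forces in N, time in s.
With the tool pointing down it reaches from about 0.425 to 0.875 m from the base axis. Payload 4.7 kg.
Tool frame: the origin (TCP) lies midway between the tips of the shut fingers; the grasp point (between the pads) lies env.tcp_to_grasp behind it (env.tcp_to_grasp is the distance from the TCP to the grasp point, in m); z points along the fingers, x is the direction in which the jaws open and shut, and the axes are right-handed (so a half turn about z gives the same grasp; the last joint's range is limited). The gripper opens to 87 mm and grips with 3 to 60 N. Pads are 19 mm wide; open, the fingers measure 117 mm over their backs; the gripper's body (75 mm by 190 mm) begins 51 mm behind the grasp point.
Start: joints at [1.293, 0.321, -0.07, 1.45, 0.023, 1.371, -0.057], TCP at [0.187, -0.623, 0.223] pointing down, gripper open.
Joint ranges: [-2.86, 2.86], [-0.3, 2.09], [-1.38, 1.24], [0.06, 2.45], [-1.56, 4.7], [0.09, 2.05], [-2.69, 2.69]. Speed limits (rad/s): [2.57, 2.57, 3.14, 3.14, 3.14, 3.14, 3.14].

## Interface

Orientations are given as a 3x3 rotation matrix whose columns are the frame's x, y, z axes.
In Python, from bench import get_obs, cams, env gives the robot as it stands.
- The arm moves only by the shell command python3 -m inch 'ROWS' [FORCE]. ROWS is JSON, one flat list of numbers, 7 for each row, row after row: the shift along the tool's x, y, z normalised to -1 to 1, where 1 is 0.1 m, then the turn, a rotation vector about the tool's x, y, z normalised to -1 to 1, where 1 is 30 degrees, then the opening, from 0 (shut) to 1 (fully open). In form: [x, y, z, ax, ay, az, gripper, x, y, z, ax, ay, az, gripper, ...]. A call has 1 to 5 rows; each row is the pose to reach, as a shift and turn from the pose commanded when the call began, along the tool's axes at that moment; what a row does not reach only later rows make up. A row lasts 1/8 s, in which the tool goes at most 62.5 mm and 10.7 degrees, less where a joint would pass 70% of its speed; a pose out of reach is approached as far as the arm can. A call with a number of a shift or a turn outside -1 to 1 is refused whole. A call with a gripper value outside its range is refused whole. The fingers move at their own pace and stop on an object; FORCE is the grip in N (left out, the last holds). Time passes only in rows, so rows that repeat a pose let the fingers close. It gives the time, the measured TCP pose, the force and the opening at its end, in the units of the state.
- get_obs(): the state, without advancing time (a new reading comes with each control period).
- cams.snapshot(name): name is "side" or "top" or "wrist"; returns the picture (480x640x3 uint8, red, green, blue); there is no depth.
- cams.get_calibration(name): a dict with "K" (3x3 intrinsics, pixels), "R" (3x3) and "t" (3): a world point X has camera coordinates R X + t. Camera axes: x right, y down, z forward; pixel columns grow to the right and rows downward; lengths in m; the calibration is good to about 2 mm. A picture is of the moment at which its call begins: read the wrist's pose just before it. get_calibration takes no time and is no camera call; for the wrist camera it gives the pose at the moment of the call.
- env.close_job(): hands the job in, once; it reports no verdict.
The state is a dict: "time_s": time; "q": joint angles; "dq": joint speeds; "tau": joint torques, N m; "tcp_pos": TCP position; "orientation": TCP orientation; "contact_force": force on the tool from outside, world axes, zero at the start; "ft_torque": the same for the moment, N m; "finger_gap": finger opening in m.
Only numpy, scipy, OpenCV 4.12 (cv2) and the standard library are available. Lean on these libraries where they do the work, as an engineer would, in place of code of your own. Each camera call takes 0.05 s, during which the arm holds its last target. There are 200 camera calls.

## Working session

There is one attempt and no reset: what is moved stays moved. The work goes in short steps, Python scripts to look and compute and a shell command to move; the robot and the scene stay as the last step left them, time stands still between calls to the robot, and variables do not carry over. Pictures are saved under pics/ and viewed, about 12 in all and at most 16, crops included, and the job is handed in when it is done.

```bash
mkdir -p pics; ls
python3 - <<'E'
from bench import get_obs,cams,env
import cv2,numpy as np
o=get_obs();print(o['time_s'],o['tcp_pos'],o['orientation'],o['finger_gap'],env.tcp_to_grasp)
for n in['top','side']:
    im=cams.snapshot(n);cv2.imwrite(f'pics/{n}0.png',im[:,:,::-1]);c=cams.get_calibration(n);print(n,c)
E
```

```text
pics
0.0 [ 0.18680037 -0.62199415  0.22144298] [[ 2.87675195e-01 -9.57727829e-01 -6.23051175e-04]
 [-9.57726084e-01 -2.87675861e-01  1.82958912e-03]
 [-1.93148520e-03  7.03849545e-05 -9.99998132e-01]] 0.0873032672173997 0.0187
top {'K': array([[570.86809807,   0.        , 318.56198423],
       [  0.        , 570.86809807, 248.32916676],
       [  0.        ,   0.        ,   1.        ]]), 'R': array([[-2.98237471e-02, -9.99551779e-01, -2.60487048e-03],
       [-9.96469933e-01,  2.99361892e-02, -7.84314840e-02],
       [ 7.84743092e-02,  2.56554373e-04, -9.96916103e-01]]), 't': array([0.01126561, 0.54090324, 1.45057617])}
side {'K': array([[493.61076393,   0.        , 311.90365132],
       [  0.        , 493.61076393, 233.64957223],
       [  0.        ,   0.        ,   1.        ]]), 'R': array([[-8.00744377e-01, -5.99006197e-01, -1.38853470e-04],
       [-3.81543229e-01,  5.10221134e-01, -7.70778281e-01],
       [ 4.61771813e-01, -6.17143396e-01, -6.37103463e-01]]), 't': array([0.41592993, 0.21799488, 0.82800084])}
```

View pics/top0.png

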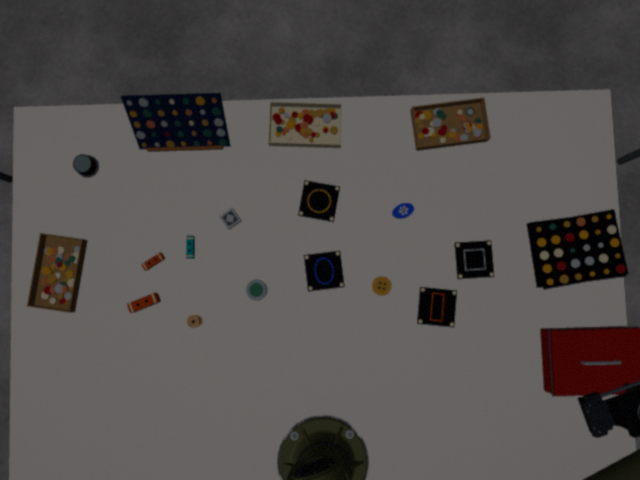

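View pics/side0.png

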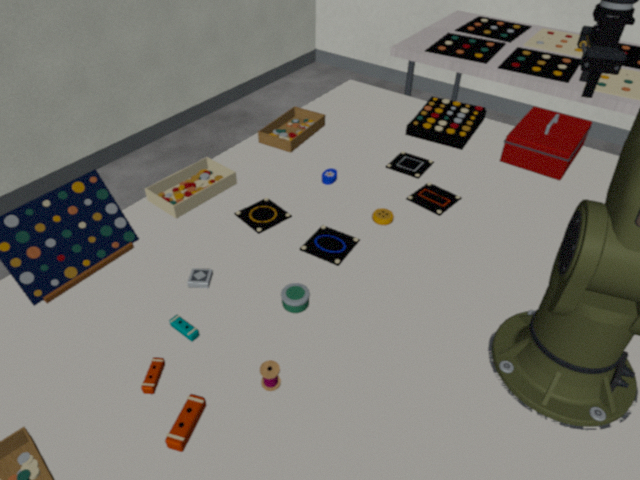

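The top view shows three toggle-like things: orange (152,261), larger orange (144,302), and turquoise (190,246). The smaller orange one at (152,261) fits. I'll measure everything and confirm it in an enlarged crop.

```bash
cat > h.py <<'E'
from bench import get_obs,cams,env
import cv2,numpy as np
def ray(c,uv,z):
    uv=np.atleast_2d(uv).astype(float);d=np.linalg.solve(c['K'],np.c_[uv,np.ones(len(uv))].T)
    d=c['R'].T@d;o=-c['R'].T@c['t'];return (o[:,None]+d*((z-o[2])/d[2])).T[:,:2]
def blob(c,m,z,off=(0,0)):
    "centre, rect size, rect angle (deg, long side) of the biggest contour in the mask, on plane z"
    cs=cv2.findContours(m.astype(np.uint8),cv2.RETR_EXTERNAL,cv2.CHAIN_APPROX_NONE)[0]
    k=max(cs,key=cv2.contourArea)[:,0]+np.array(off);p=ray(c,k,z)
    (cx,cy),(w,h),a=cv2.minAreaRect((p*1000).astype(np.float32))
    if h>w:w,h,a=h,w,a+90
    return np.round([cx,cy,w,h,(a+90)%180-90],1)
E
python3 - <<'E'
from h import *
T=cv2.imread('pics/top0.png')
c=cams.get_calibration('top')
S=cv2.imread('pics/side0.png')
cs=cams.get_calibration('side')
def win(I,x,y,r): return I[y-r:y+r,x-r:x+r],(x-r,y-r)
def go(I,c,n,x,y,r,z,f):
    w,o=win(I,x,y,r);H=cv2.cvtColor(w,cv2.COLOR_BGR2HSV).astype(int)
    print(n,blob(c,f(H[...,0],H[...,1],H[...,2]),z,o))
sat=lambda h,s,v:(s>110)&(v>40)
dark=lambda h,s,v:v<55
go(T,c,'round',382,286,16,.014,sat)
go(T,c,'oval',403,211,16,.014,sat)
go(T,c,'toggle',152,261,17,.018,sat)
go(T,c,'toggle big',144,302,20,.018,sat)
go(T,c,'turq',190,246,16,.018,sat)
w,o=win(T,231,218,16);print(cv2.cvtColor(w,cv2.COLOR_BGR2HSV)[16,:, 1:].T, np.median(cv2.cvtColor(T,cv2.COLOR_BGR2HSV)[200:400,60:600],(0,1)))
for n,x,y in[('Cround',319,201),('Coval',324,270),('Csquare',475,259),('Ctoggle',437,307)]:
    go(T,c,n,x,y,28,.005,lambda h,s,v:v<60)
for n,x,y,hh in[('Oround',319,201,0),('Ooval',324,270,0),('Otoggle',437,307,0)]:
    go(T,c,n,x,y,15,.005,sat)
go(T,c,'Osquare',475,259,14,.005,lambda h,s,v:v>60)
go(T,c,'tin',257,290,18,.028,lambda h,s,v:(s>60))
go(T,c,'spool',195,321,14,.038,lambda h,s,v:(s>60))
crop=cv2.resize(T[195:335,110:290],None,fx=4,fy=4,interpolation=cv2.INTER_CUBIC)
cv2.imwrite('pics/crop1.png',cv2.convertScaleAbs(crop,alpha=1.5))
E
```

```text
round [ 440.7 -162.9   46.4   43.7   88.3]
oval [ 635.  -227.7   52.3   36.8   88.3]
toggle [521.4 424.5  58.8  18.8 -57.6]
toggle big [415.1 451.8  58.1  25.4 -69.8]
turq [556.  327.3  39.1  15.5  -0.7]
[[ 15  10  10  13  10   3  12  18  24  33  23  21  20  19  22  22  16  23
   24  46  41  36  18  10   4   9  13  12  12  15  13  12]
 [103 103 103 102 100  90  83  72  54  39  44  60  78  82  83  83  82  78
   63  44  37  49  69  75  72  89 100 103 104 103 102 105]] [ 12.  12. 103.]
Cround [668.   -8.8  95.3  95.2  77.9]
Coval [484.2 -16.3  95.1  95.1 -84.8]
Csquare [ 501.8 -408.1   96.1   95.6  -88. ]
Ctoggle [ 382.3 -305.4   95.9   95.1   82.7]
Oround [668.2  -8.5  60.9  60.4  -1.7]
Ooval [484.2 -16.   70.2  49.4  -1.7]
Otoggle [ 382.4 -306.6   73.3   33.2   -7.4]
Osquare [ 479.6 -383.7    5.2    0.    -2.9]
tin [439.9 159.1  33.2  33.2  88.7]
spool [365.2 314.9  35.4  30.1  89.2]
```

View pics/crop1.png

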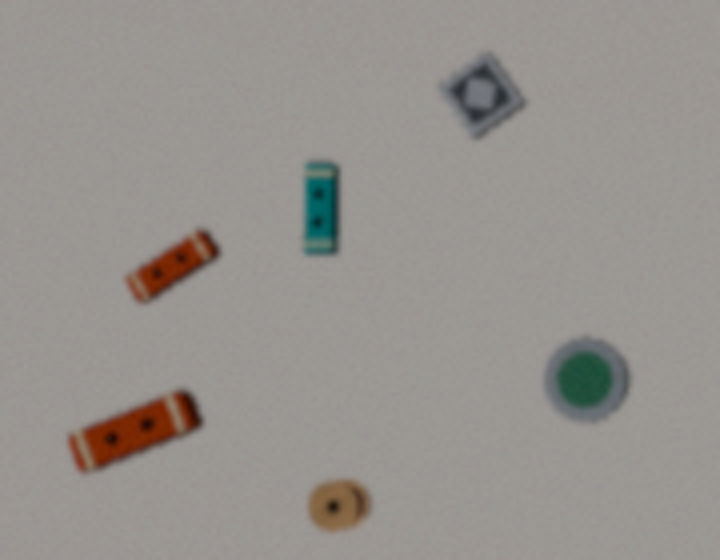

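The crop confirms it: the smaller orange toggle is at top-view pixel (152,261), measuring 59x19 mm. The other orange one is larger, and the third is turquoise. The cards measure 95–96 mm and are consistent. Next I'll write a planner helper and fly over the round and oval buttons for a wrist look.

```bash
cat >> h.py <<'E'
def plan(x,y,z,yaw):
    "x,y,z in mm of the TCP, jaw yaw deg (mod 180): prints turn (units of 30 deg), then shift in tool axes after turning (units of 0.1 m)"
    o=get_obs();p=o['tcp_pos']*1000;R=o['orientation'];cur=np.degrees(np.arctan2(R[1,0],R[0,0]))
    d=(yaw-cur+90)%180-90;a=np.radians(cur+d);D=np.array([x,y,z])-p
    print('t%.2f tcp'%o['time_s'],p.round(1),'yaw %.1f'%cur,'tilt %.1f'%np.degrees(np.arccos(-R[2,2])),'gap %.1f'%(o['finger_gap']*1000),'q',o['q'].round(2))
    print(' az %.3f (%.1f deg)'%(-d/30,-d),'shift',np.round([(D[0]*np.cos(a)+D[1]*np.sin(a))/100,(D[0]*np.sin(a)-D[1]*np.cos(a))/100,-D[2]/100],3))
E
python3 -c "
from h import *
plan(500,-180,250,0)
plan(500,-180,250,-12)
print(cams.get_calibration('wrist'))"
```

```text
t0.10 tcp [ 186.8 -622.1  221.6] yaw -73.3 tilt 0.1 gap 87.2 q [ 1.29  0.32 -0.07  1.45  0.02  1.37 -0.06]
 az -2.443 (-73.3 deg) shift [ 3.132 -4.421 -0.284]
t0.10 tcp [ 186.8 -622.1  221.6] yaw -73.3 tilt 0.1 gap 87.2 q [ 1.29  0.32 -0.07  1.45  0.02  1.37 -0.06]
 az -2.043 (-61.3 deg) shift [ 2.144 -4.975 -0.284]
{'K': array([[361.86838577,   0.        , 314.48873684],
       [  0.        , 361.86838577, 234.01421226],
       [  0.        ,   0.        ,   1.        ]]), 'R': array([[ 0.2882725 , -0.95754747, -0.00134652],
       [-0.92802047, -0.27972928,  0.24602751],
       [-0.23595968, -0.06967337, -0.96926191]]), 't': array([-0.64767691, -0.03037139,  0.3897679 ])}
```

```bash
python3 -m inch '[0,0,0,0,0,-1,1, 0,0,0,0,0,-1,1, 0,0,0,0,0,-1,1]'
python3 -m inch '[0,0,0,0,0,-1,1, 0,0,0,0,0,-1,1, 0,0,0,0,0,-1,1]'
python3 -m inch '[0.42,-1,0,0,0,0,1, 0.42,-1,0,0,0,0,1]'
python3 -m inch '[0.42,-1,0,0,0,0,1, 0.42,-1,0,0,0,0,1]'
python3 -m inch '[0.42,-1,0,0,0,0,1, 0.42,-1,0,0,0,0,1]'
python3 -m inch '[0.42,-1,0,0,0,0,1, 0.42,-1,0,0,0,0,1]'
python3 -m inch '[0.42,-1,-0.2,0,0,0,1, 0.42,-1,-0.2,0,0,0,1,0.42,-1,-0.2,0,0,0,1]'
python3 - <<'E'
from h import *
c=cams.get_calibration('wrist');im=cams.snapshot('wrist');cv2.imwrite('pics/w1.png',im[:,:,::-1]);plan(440.7,-162.9,100,-12)
np.savez('pics/w1.npz',**c)
E
```

```text
time_s: 0.48
tcp_pos: [0.1869, -0.6222, 0.2219]
orientation: [[0.732, -0.682, -0.0], [-0.682, -0.732, 0.001], [-0.001, -0.001, -1.0]]
contact_force: [-0.7, 0.2, -0.1]
finger_gap: 0.0871
time_s: 0.85
tcp_pos: [0.1868, -0.6222, 0.2219]
orientation: [[0.974, -0.225, -0.0], [-0.225, -0.974, 0.001], [-0.001, -0.001, -1.0]]
contact_force: [-0.6, -0.9, -0.6]
finger_gap: 0.087
time_s: 1.1
tcp_pos: [0.2522, -0.5328, 0.2218]
orientation: [[0.973, -0.229, 0.0], [-0.229, -0.973, 0.002], [0.0, -0.002, -1.0]]
contact_force: [0.6, -0.5, 0.9]
finger_gap: 0.0868
time_s: 1.35
tcp_pos: [0.3163, -0.4445, 0.2223]
orientation: [[0.974, -0.228, 0.0], [-0.228, -0.974, 0.001], [-0.0, -0.001, -1.0]]
contact_force: [1.0, -0.2, -0.7]
finger_gap: 0.087
time_s: 1.6
tcp_pos: [0.3799, -0.3568, 0.2224]
orientation: [[0.974, -0.228, -0.0], [-0.228, -0.974, 0.0], [-0.0, -0.0, -1.0]]
contact_force: [1.1, -0.6, 0.1]
finger_gap: 0.0873
time_s: 1.85
tcp_pos: [0.4436, -0.2691, 0.2224]
orientation: [[0.974, -0.228, 0.0], [-0.228, -0.974, 0.0], [-0.0, -0.0, -1.0]]
contact_force: [0.5, -0.2, 0.6]
finger_gap: 0.087
time_s: 2.22
tcp_pos: [0.5086, -0.1792, 0.2432]
orientation: [[0.975, -0.222, 0.002], [-0.222, -0.975, 0.001], [0.002, -0.002, -1.0]]
contact_force: [-0.2, -0.8, 0.6]
finger_gap: 0.0871
t2.27 tcp [ 506.9 -182.3  242.5] yaw -13.0 tilt 0.0 gap 87.1 q [ 0.87  0.11 -0.61  1.68  0.07  1.37  0.02]
 az -0.035 (-1.0 deg) shift [-0.688 -0.052  1.425]
```

View pics/w1.png

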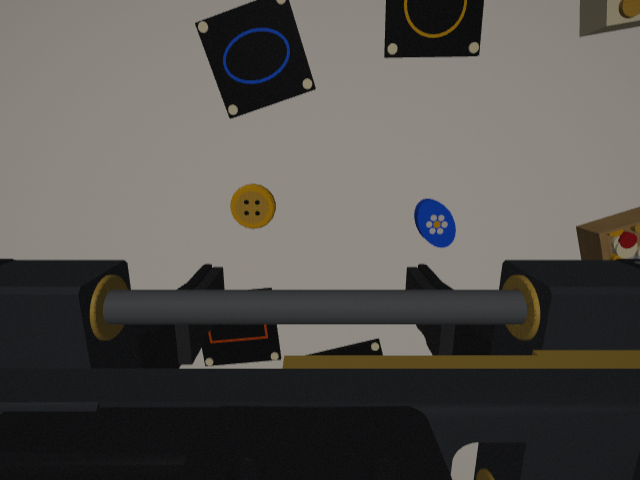

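The wrist view shows the round button at (253,206), the oval at (435,222) and the oval card at (256,56), all clear. I'll measure them here and cross-check against the top view.

```bash
cat >> h.py <<'E'
def sb(I,c,x0,x1,y0,y1,z,f):
    "blob inside a pixel box by an HSV test; also ellipse-fit angle"
    H=cv2.cvtColor(I[y0:y1,x0:x1],cv2.COLOR_BGR2HSV).astype(int);m=f(H[...,0],H[...,1],H[...,2]).astype(np.uint8)
    k=max(cv2.findContours(m,cv2.RETR_EXTERNAL,cv2.CHAIN_APPROX_NONE)[0],key=cv2.contourArea)[:,0]+np.array([x0,y0])
    e=cv2.fitEllipse((ray(c,k,z)*1000).astype(np.float32))
    return blob(c,m,z,(x0,y0)),'ell',np.round([*e[0],*e[1],(e[2]+90+90)%180-90],1)
E
python3 - <<'E'
from h import *
I=cv2.imread('pics/w1.png');c=dict(np.load('pics/w1.npz'))
sat=lambda h,s,v:(s>130)&(v>40)
print('round',sb(I,c,215,295,170,245,.012,sat))
print('oval',sb(I,c,395,475,185,260,.012,sat))
print('Ooval',sb(I,c,215,300,20,92,.005,sat))
print('Coval',sb(I,c,185,325,0,125,.005,lambda h,s,v:v<60))
T=cv2.imread('pics/top0.png');t=cams.get_calibration('top')
print('T oval',sb(T,t,387,419,195,227,.014,sat))
plan(440,-163,3,-12)
E
```

```text
round (array([ 441.7, -163.3,   48.1,   47.5,   75.7]), 'ell', array([ 441.7, -163.6,   47.6,   48.6,   27.2]))
oval (array([ 635.1, -226.6,   60.2,   39. ,  -56.6]), 'ell', array([ 634.8, -226.9,   38. ,   59.9,  -67.5]))
Ooval (array([484. , -15.6,  67.8,  52.2, -12.8]), 'ell', array([484.1, -15.9,  50.3,  69.7,   5.8]))
Coval (array([484.1, -16.4,  95.8,  95.6, -84.7]), 'ell', array([482.6, -17.6, 108.6, 113.6, -40.6]))
T oval (array([ 634.4, -227. ,   50.1,   36.8,  -46.8]), 'ell', array([ 634.5, -227.1,   33.5,   53.6,  -71.4]))
t2.27 tcp [ 506.9 -182.3  242.5] yaw -13.0 tilt 0.0 gap 87.1 q [ 0.87  0.11 -0.61  1.68  0.07  1.37  0.02]
 az -0.035 (-1.0 deg) shift [-0.695 -0.049  2.395]
```

Wrist and top views agree within 1 mm, and the sizes are right. I'll pick up the round button.

```bash
python3 -m inch '[-0.68,-0.05,1,0,0,0,1,-0.68,-0.05,1,0,0,0,1,-0.68,-0.05,1,0,0,0,1]' | grep tcp
python3 -m inch '[0,0,1,0,0,0,1,0,0,1,0,0,0,1,0,0,1,0,0,0,1]' |grep tcp
python3 -c "
from h import *
plan(441.5,-163.3,3,-13)"
```

```text
tcp_pos: [0.4328, -0.1633, 0.1366]
tcp_pos: [0.4395, -0.1642, 0.041]
t3.02 tcp [ 439.5 -164.2   41. ] yaw -13.4 tilt 0.3 gap 87.0 q [ 0.88  0.16 -0.61  2.06  0.11  0.95 -0.02]
 az -0.013 (-0.4 deg) shift [ 0.017 -0.013  0.38 ]
```

```bash
python3 -m inch '[0.01,-0.01,0.2,0,0,0,1,0.01,-0.01,0.37,0,0,0,1,0.01,-0.01,0.37,0,0,0,1]' | egrep 'tcp|force'
python3 -m inch '[0,0,0,0,0,0,0.3,0,0,0,0,0,0,0.3,0,0,0,0,0,0,0.3,0,0,0,0,0,0,0.3,0,0,0,0,0,0,0.3]' 15|egrep 'tcp|force|gap'
python3 -m inch '[0,0,0,0,0,0,0.3,0,0,-0.2,0,0,0,0.3,0,0,-0.5,0,0,0,0.3,0,0,-0.8,0,0,0,0.3,0,0,-0.8,0,0,0,0.3]' 15|egrep 'tcp|force|gap'
python3 -c "
from h import *
plan(668.1,-8.7,60,-12)"
```

```text
tcp_pos: [0.4423, -0.1633, 0.0056]
contact_force: [0.4, 0.2, 0.0]
tcp_pos: [0.4424, -0.163, 0.0057]
contact_force: [-0.6, 0.1, 0.6]
finger_gap: 0.0492
tcp_pos: [0.4441, -0.1636, 0.0876]
contact_force: [0.4, 0.2, -1.6]
finger_gap: 0.0487
t4.65 tcp [ 444.1 -163.6   87.6] yaw -13.3 tilt 0.3 gap 48.7 q [ 0.9   0.1  -0.62  2.02  0.07  1.04  0.01]
 az -0.043 (-1.3 deg) shift [ 1.869 -1.981  0.276]
```

```bash
python3 -m inch '[0.5,-0.5,0,0,0,0,0.3,0.93,-0.99,0,0,0,0,0.3,0.93,-0.99,0,0,0,0,0.3]' 15|egrep 'tcp|gap'
python3 -m inch '[0.5,-0.5,0,0,0,0,0.3,0.93,-0.99,0,0,0,0,0.3,0.93,-0.99,0,0,0,0,0.3,0.93,-0.99,0,0,0,0,0.3]' 15|egrep 'tcp|gap'
python3 -c "
from h import *
plan(668.1,-8.7,11,-12)"
```

```text
tcp_pos: [0.5577, -0.0833, 0.0843]
finger_gap: 0.0489
tcp_pos: [0.6678, -0.0128, 0.0839]
finger_gap: 0.049
t5.53 tcp [667.8 -12.8  83.9] yaw -13.2 tilt 0.2 gap 49.0 q [ 0.47  0.54 -0.66  1.54  0.35  1.18 -0.49]
 az -0.041 (-1.2 deg) shift [-0.006 -0.041  0.729]
```

```bash
python3 -m inch '[0,-0.03,0.3,0,0,0,0.3,0,-0.03,0.5,0,0,0,0.3,0,-0.03,0.6,0,0,0,0.3,0,-0.03,0.6,0,0,0,0.3]' 15|egrep 'tcp|gap'
python3 -c "
from h import *
plan(668.1,-8.7,11,-13)"
```

```text
tcp_pos: [0.6687, -0.011, 0.0249]
finger_gap: 0.0489
t6.03 tcp [668.7 -11.   24.9] yaw -13.3 tilt 0.1 gap 48.9 q [ 0.45  0.6  -0.63  1.58  0.39  1.09 -0.52]
 az -0.011 (-0.3 deg) shift [-0.011 -0.021  0.139]
```

```bash
python3 -m inch '[-0.01,-0.02,0.07,0,0,0,0.3,-0.01,-0.02,0.11,0,0,0,0.3,-0.01,-0.02,0.13,0,0,0,0.3,-0.01,-0.02,0.135,0,0,0,0.3,-0.01,-0.02,0.135,0,0,0,0.3]' 15|egrep 'tcp|gap|force'
python3 -m inch '[0,0,0,0,0,0,0.7,0,0,0,0,0,0,0.8,0,0,0,0,0,0,0.8,0,0,-0.2,0,0,0,1,0,0,-0.4,0,0,0,1]' 15|egrep 'tcp|gap|force'
python3 -m inch '[0,0,-0.5,0,0,0,1,0,0,-1,0,0,0,1,0,0,-1,0,0,0,1]' |egrep 'tcp|gap'
python3 -c "
from h import *
plan(634.9,-226.8,60,-68)
plan(634.9,-226.8,60,22)"
```

```text
tcp_pos: [0.6692, -0.0079, 0.0121]
contact_force: [0.9, 0.3, -1.4]
finger_gap: 0.0493
tcp_pos: [0.6695, -0.0077, 0.0539]
contact_force: [1.1, 0.2, -0.7]
finger_gap: 0.0814
tcp_pos: [0.6727, -0.0069, 0.1595]
finger_gap: 0.0869
t7.65 tcp [672.7  -6.9 159.5] yaw -13.3 tilt 0.7 gap 86.9 q [ 0.47  0.48 -0.68  1.46  0.31  1.3  -0.47]
 az 1.824 (54.7 deg) shift [1.897 1.174 0.995]
t7.65 tcp [672.7  -6.9 159.5] yaw -13.3 tilt 0.7 gap 86.9 q [ 0.47  0.48 -0.68  1.46  0.31  1.3  -0.47]
 az -1.176 (-35.3 deg) shift [-1.174  1.897  0.995]
```

```bash
python3 -m inch '[0,0,0,0,0,-0.588,1,0,0,0,0,0,-0.588,1]'|egrep 'tcp'
python3 -m inch '[0,0,0,0,0,-0.588,1,0,0,0,0,0,-0.588,1]'|egrep 'tcp'
python3 -m inch '[-0.59,0.95,0.3,0,0,0,1,-0.59,0.95,0.3,0,0,0,1]'|egrep 'tcp'
python3 -m inch '[-0.59,0.95,0.3,0,0,0,1,-0.59,0.95,0.3,0,0,0,1,-0.59,0.95,0.3,0,0,0,1]'|egrep 'tcp'
python3 - <<'E'
from h import *
T=cams.snapshot('top')[:,:,::-1].copy();cv2.imwrite('pics/top1.png',T);t=cams.get_calibration('top')
sat=lambda h,s,v:(s>130)&(v>40)
print(sb(T,t,307,332,189,214,.019,sat))
plan(634.9,-226.8,5,22)
E
```

```text
tcp_pos: [0.6689, -0.0079, 0.1526]
tcp_pos: [0.6688, -0.0079, 0.1523]
tcp_pos: [0.6495, -0.1196, 0.122]
tcp_pos: [0.6276, -0.2361, 0.0902]
(array([665.8,  -9.8,  62.4,  60.4,  88.3]), 'ell', array([665.9,  -9.1,  61.6,  61.9, -18.1]))
t8.82 tcp [ 629.2 -231.7   91.2] yaw 21.7 tilt 0.1 gap 87.1 q [ 0.84  0.56 -0.73  1.52  0.39  1.21  0.43]
 az -0.011 (-0.3 deg) shift [ 0.071 -0.024  0.862]
```

```bash
python3 -m inch '[0.06,-0.02,0.4,0,0,0,1,0.06,-0.02,0.6,0,0,0,1,0.06,-0.02,0.7,0,0,0,1,0.06,-0.02,0.7,0,0,0,1]'|egrep 'tcp'
python3 -c "
from h import *
plan(634.9,-226.8,5,22)"
```

```text
tcp_pos: [0.6355, -0.2237, 0.0219]
t9.32 tcp [ 635.5 -223.7   21.9] yaw 22.0 tilt 0.0 gap 87.3 q [ 0.81  0.63 -0.69  1.57  0.44  1.1   0.39]
 az 0.001 (0.0 deg) shift [-0.017  0.027  0.169]
```

```bash
python3 -m inch '[-0.015,0.025,0.1,0,0,0,1,-0.015,0.025,0.165,0,0,0,1,-0.015,0.025,0.165,0,0,0,1]'|egrep 'tcp|force'
python3 -m inch '[0,0,0,0,0,0,0.2,0,0,0,0,0,0,0.2,0,0,0,0,0,0,0.2,0,0,0,0,0,0,0.2,0,0,0,0,0,0,0.2]' 15|egrep 'tcp|force|gap'
python3 -m inch '[0,0,0,0,0,0,0.2,0,0,-0.2,0,0,0,0.2,0,0,-0.5,0,0,0,0.2,0,0,-0.8,0,0,0,0.2,0,0,-0.8,0,0,0,0.2]' 15|egrep 'tcp|force|gap'
python3 -c "
from h import *
plan(484.1,-16.2,60,95.5)"
```

```text
tcp_pos: [0.6347, -0.2271, 0.0049]
contact_force: [-0.7, 0.3, 0.4]
tcp_pos: [0.6352, -0.227, 0.0056]
contact_force: [0.1, -0.3, 0.2]
finger_gap: 0.045
tcp_pos: [0.6377, -0.2273, 0.09]
contact_force: [0.3, -0.1, 0.6]
finger_gap: 0.038
t10.95 tcp [ 637.7 -227.3   90. ] yaw 22.0 tilt 0.4 gap 38.0 q [ 0.83  0.57 -0.73  1.52  0.39  1.2   0.43]
 az -2.450 (-73.5 deg) shift [ 2.249 -1.327  0.3  ]
```

```bash
python3 -m inch '[0,0,0,0,0,-0.3,0.2,0,0,0,0,0,-0.6,0.2,0,0,0,0,0,-0.82,0.2]' 15|egrep 'gap'
python3 -m inch '[0,0,0,0,0,-0.3,0.2,0,0,0,0,0,-0.6,0.2,0,0,0,0,0,-0.82,0.2]' 15|egrep 'gap'
python3 -m inch '[0,0,0,0,0,-0.3,0.2,0,0,0,0,0,-0.6,0.2,0,0,0,0,0,-0.81,0.2,0,0,0,0,0,-0.81,0.2]' 15|egrep 'tcp|gap'
python3 - <<'E'
from h import *
im=np.vstack([cams.snapshot('wrist')[180:,100:540],cams.snapshot('side')[100:300,200:640]])[:,:,::-1];cv2.imwrite('pics/w2.png',im)
plan(484.1,-16.2,60,95.5)
E
```

```text
finger_gap: 0.0374
finger_gap: 0.0374
tcp_pos: [0.6347, -0.227, 0.0849]
finger_gap: 0.0376
t12.30 tcp [ 634.9 -227.    85.2] yaw 95.4 tilt 0.0 gap 37.6 q [ 0.98  0.67 -0.97  1.51  0.57  1.26  1.6 ]
 az -0.004 (-0.1 deg) shift [ 2.243 -1.299  0.252]
```

View pics/w2.png

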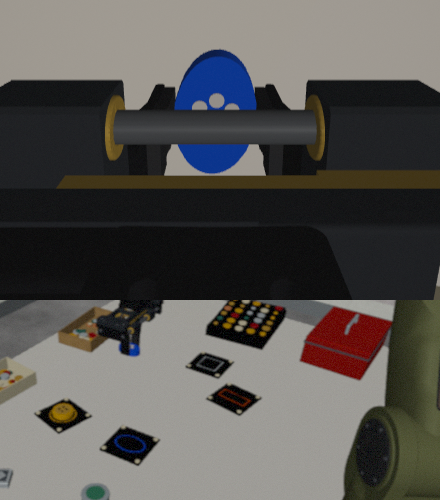

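The oval is held level and square, with its long axis along the pads. The round button sits centred on its card. Next I'll carry the oval over.

```bash
python3 -m inch '[0.37,-0.22,0,0,0,0,0.2,0.75,-0.43,0,0,0,0,0.2]' 15|egrep 'gap'
python3 -m inch '[0.37,-0.22,0,0,0,0,0.2,0.75,-0.43,0,0,0,0,0.2]' 15|egrep 'gap'
python3 -m inch '[0.37,-0.22,0,0,0,0,0.2,0.75,-0.43,0,0,0,0,0.2,0.75,-0.43,0,0,0,0,0.2,0.75,-0.43,0,0,0,0,0.2]' 15|egrep 'tcp|gap'
python3 -c "
from h import *
plan(484.1,-16.2,11,95.5)"
```

```text
finger_gap: 0.0378
finger_gap: 0.0378
tcp_pos: [0.4856, -0.0161, 0.0858]
finger_gap: 0.0379
t13.30 tcp [485.6 -16.1  85.8] yaw 95.4 tilt 0.1 gap 37.9 q [ 1.1   0.29 -1.23  1.98  0.31  1.08  1.39]
 az -0.002 (-0.1 deg) shift [ 0.001 -0.015  0.748]
```

```bash
python3 -m inch '[0,-0.01,0.25,0,0,0,0.2,0,-0.01,0.5,0,0,0,0.2,0,-0.01,0.6,0,0,0,0.2,0,-0.01,0.6,0,0,0,0.2,0,-0.01,0.6,0,0,0,0.2]' 15|egrep 'gap'
python3 -c "
from h import *
plan(484.1,-16.2,11,95.5)"
```

```text
finger_gap: 0.038
t13.93 tcp [485.1 -15.6  26.3] yaw 95.5 tilt 0.1 gap 38.0 q [ 0.99  0.39 -1.14  2.03  0.43  0.98  1.3 ]
 az -0.001 (-0.0 deg) shift [-0.005 -0.011  0.153]
```

```bash
python3 -m inch '[0,-0.01,0.07,0,0,0,0.2,0,-0.01,0.11,0,0,0,0.2,0,-0.01,0.14,0,0,0,0.2,0,-0.01,0.15,0,0,0,0.2,0,-0.01,0.15,0,0,0,0.2]' 15|egrep 'tcp|gap|force'
python3 -m inch '[0,0,0,0,0,0,0.7,0,0,0,0,0,0,0.8,0,0,0,0,0,0,0.8,0,0,-0.2,0,0,0,1,0,0,-0.4,0,0,0,1]' 15|egrep 'tcp|gap|force'
python3 -m inch '[0,0,-0.5,0,0,0,1,0,0,-1,0,0,0,1,0,0,-1,0,0,0,1]' |egrep 'tcp|gap'
python3 - <<'E'
from h import *
T=cams.snapshot('top')[:,:,::-1].copy();cv2.imwrite('pics/top2.png',T)
H=cv2.cvtColor(T,cv2.COLOR_BGR2HSV).astype(int)
t=cams.get_calibration('top')
m=(abs(H[200:236,213:249,2]-103)>22)
print('square',blob(t,m,.012,(213,200)))
plan(550,230,120,60)
E
```

```text
tcp_pos: [0.4833, -0.0155, 0.0106]
contact_force: [0.2, 0.3, 0.0]
finger_gap: 0.0376
tcp_pos: [0.483, -0.0154, 0.0509]
contact_force: [0.3, -0.8, 0.4]
finger_gap: 0.0799
tcp_pos: [0.486, -0.0158, 0.1539]
finger_gap: 0.0871
square [626.7 221.3  39.5  36.7  32.4]
t15.60 tcp [484.3 -16.1 151.9] yaw 95.4 tilt 0.2 gap 86.5 q [ 1.23  0.16 -1.32  1.91  0.17  1.19  1.51]
 az 1.182 (35.4 deg) shift [ 2.46  -0.662  0.319]
```

```bash
python3 -m inch '[0,0,-0.3,0,0,0.7,1,0,0,-0.5,0,0,0.7,1]'|egrep 'tcp'
python3 -m inch '[0,0,0,0,0,0.7,1,0,0,0,0,0,0.7,1]'|egrep 'tcp'
python3 -m inch '[0,0,0,0,0,0.7,1,0,0,0,0,0,0.7,1,0,0,0,0,0,0.7,1]'|egrep 'tcp'
python3 -c "
from h import *
plan(637,204,200,32.4)"
```

```text
tcp_pos: [0.4824, -0.0156, 0.2001]
tcp_pos: [0.4823, -0.0158, 0.1994]
tcp_pos: [0.4823, -0.0156, 0.1993]
t16.48 tcp [482.3 -15.6 199.3] yaw 32.6 tilt 0.1 gap 87.1 q [ 1.22  0.04 -1.25  1.85  0.04  1.28  0.53]
 az 0.007 (0.2 deg) shift [ 2.482 -1.025 -0.007]
```

```bash
python3 -m inch '[0.83,-0.34,0,0,0,0,1,0.83,-0.34,0,0,0,0,1]'|egrep 'tcp'
python3 -m inch '[0.83,-0.34,0,0,0,0,1,0.83,-0.34,0,0,0,0,1]'|egrep 'tcp'
python3 -m inch '[0.83,-0.34,0,0,0,0,1,0.83,-0.34,0,0,0,0,1,0.83,-0.34,0,0,0,0,1]'|egrep 'tcp'
python3 - <<'E'
from h import *
c=cams.get_calibration('wrist');im=cams.snapshot('wrist');cv2.imwrite('pics/w3.png',im[:,:,::-1]);np.savez('pics/w3.npz',**c)
plan(626.7,221.3,5,32.4)
E
```

```text
tcp_pos: [0.5355, 0.0591, 0.1989]
tcp_pos: [0.5867, 0.135, 0.1987]
tcp_pos: [0.6377, 0.2072, 0.1986]
t17.40 tcp [637.7 205.2 198.9] yaw 32.8 tilt 0.2 gap 87.3 q [ 0.38  0.61 -1.09  1.4   0.53  1.45 -0.12]
 az 0.012 (0.4 deg) shift [-0.007 -0.195  1.939]
```

View pics/w3.png

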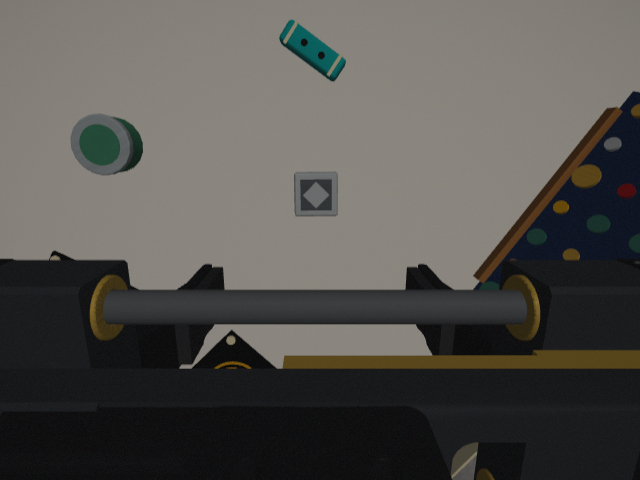

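The square is at (316,194), aligned with the jaws, and its surroundings are clear. I'll compute its position from the dark field and the rim corners.

Run:
```python
from h import *
I=cv2.imread('pics/w3.png');c=dict(np.load('pics/w3.npz'))
print(blob(c,I[165:225,285:350].max(2)<75,.013,(285,165)))
p=ray(c,[[295,173],[337,173],[338,215],[295,216]],.013)*1000
print(p.round(1),p.mean(0).round(1),np.degrees(np.arctan2(*(p[0]-p[1])[::-1])),np.linalg.norm(p[0]-p[1]))
x,y=p.mean(0);plan(x,y,5,32.4)
```

```text
[627.9 224.5  30.   28.1  33. ]
[[600.2 231.1]
 [633.7 252.9]
 [657.2 219.6]
 [622.4 195.8]] [628.4 224.9] -147.03426130448338 40.018246221362105
t17.40 tcp [637.7 205.2 198.9] yaw 32.8 tilt 0.2 gap 87.3 q [ 0.38  0.61 -1.09  1.4   0.53  1.45 -0.12]
 az 0.012 (0.4 deg) shift [ 0.026 -0.216  1.939]
```

```bash
python3 -m inch '[0.02,-0.21,0.5,0,0,0,1,0.02,-0.21,0.9,0,0,0,1,0.02,-0.21,0.9,0,0,0,1]'|egrep 'tcp'
python3 -m inch '[0,0,0.5,0,0,0,1,0,0,0.8,0,0,0,1,0,0,0.8,0,0,0,1,0,0,0.8,0,0,0,1]'|egrep 'tcp'
python3 -c "
from h import *
plan(628,224.3,5,33)"
```

```text
tcp_pos: [0.6268, 0.2196, 0.107]
tcp_pos: [0.6304, 0.2231, 0.0332]
t18.27 tcp [630.4 223.1  33.2] yaw 32.5 tilt 0.2 gap 87.0 q [ 0.32  0.73 -0.99  1.57  0.65  1.19 -0.24]
 az -0.018 (-0.5 deg) shift [-0.014 -0.023  0.282]
```

```bash
python3 -m inch '[-0.01,-0.02,0.15,0,0,0,1,-0.01,-0.02,0.25,0,0,0,1,-0.01,-0.02,0.275,0,0,0,1,-0.01,-0.02,0.275,0,0,0,1]'|egrep 'tcp|force'
python3 -m inch '[0,0,0,0,0,0,0.2,0,0,0,0,0,0,0.2,0,0,0,0,0,0,0.2,0,0,0,0,0,0,0.2,0,0,0,0,0,0,0.2]' 15|egrep 'tcp|force|gap'
python3 -m inch '[0,0,0,0,0,0,0.2,0,0,0,0,0,0,0.2,0,0,-0.2,0,0,0,0.2,0,0,-0.5,0,0,0,0.2,0,0,-0.8,0,0,0,0.2]' 15|egrep 'tcp|force|gap'
python3 -c "
from h import *
plan(501.8,-408.1,60,2)"
```

```text
tcp_pos: [0.6268, 0.2242, 0.0027]
contact_force: [-0.6, -0.7, 0.3]
tcp_pos: [0.6269, 0.2241, 0.003]
contact_force: [0.9, 0.3, 0.0]
finger_gap: 0.045
tcp_pos: [0.627, 0.2245, 0.0852]
contact_force: [0.5, 0.6, -0.7]
finger_gap: 0.0419
t20.02 tcp [627.  224.5  85.2] yaw 32.5 tilt 0.0 gap 41.9 q [ 0.34  0.68 -1.03  1.54  0.6   1.27 -0.21]
 az 1.017 (30.5 deg) shift [-1.472  6.278  0.252]
```

```bash
python3 -m inch '[0,0,0,0,0,0.3,0.2,0,0,0,0,0,0.6,0.2,0,0,0,0,0,0.9,0.2,0,0,0,0,0,1,0.2]' 15|egrep 'gap'
python3 -m inch '[-0.1,0.4,0,0,0,0,0.2,-0.21,0.9,0,0,0,0,0.2]'|egrep 'gap'
python3 -m inch '[-0.1,0.45,0,0,0,0,0.2,-0.21,0.9,0,0,0,0,0.2]'|egrep 'gap'
python3 -m inch '[-0.1,0.45,0,0,0,0,0.2,-0.21,0.9,0,0,0,0,0.2]'|egrep 'gap'
python3 -m inch '[-0.1,0.45,0,0,0,0,0.2,-0.21,0.9,0,0,0,0,0.2]'|egrep 'gap'
python3 -m inch '[-0.1,0.45,0,0,0,0,0.2,-0.21,0.9,0,0,0,0,0.2]'|egrep 'gap'
python3 -m inch '[-0.1,0.45,0,0,0,0,0.2,-0.21,0.9,0,0,0,0,0.2]'|egrep 'tcp|gap'
python3 -c "
from h import *
plan(501.8,-408.1,60,2)"
```

```text
finger_gap: 0.0421
finger_gap: 0.0416
finger_gap: 0.0418
finger_gap: 0.0419
finger_gap: 0.042
finger_gap: 0.0417
tcp_pos: [0.5248, -0.3222, 0.0846]
finger_gap: 0.0418
t22.02 tcp [ 524.8 -322.2   84.6] yaw 2.5 tilt 0.1 gap 41.8 q [ 1.21  0.51 -0.91  1.68  0.43  1.17  0.24]
 az 0.018 (0.5 deg) shift [-0.26   0.851  0.246]
```

```bash
python3 -m inch '[-0.1,0.4,0,0,0,0,0.2,-0.25,0.81,0,0,0,0,0.2,-0.25,0.81,0,0,0,0,0.2,-0.25,0.81,0,0,0,0,0.2]'|egrep 'gap'
python3 -m inch '[0,0,0.3,0,0,0,0.2,0,0,0.5,0,0,0,0.2,0,0,0.6,0,0,0,0.2,0,0,0.6,0,0,0,0.2]'|egrep 'gap'
python3 - <<'E'
from h import *
plan(501.8,-408.1,8.5,2)
c=cams.get_calibration('top');T=cams.snapshot('top')[:,:,::-1].copy()
sat=lambda h,s,v:(s>130)&(v>40)
print(sb(T,c,307,332,189,214,.019,sat), sb(T,c,309,339,255,286,.019,sat))
E
```

```text
finger_gap: 0.0415
finger_gap: 0.0417
t23.02 tcp [ 503.1 -402.1   22.5] yaw 2.5 tilt 0.1 gap 41.7 q [ 1.26  0.63 -0.83  1.65  0.51  1.1   0.33]
 az 0.018 (0.5 deg) shift [-0.015  0.059  0.14 ]
(array([665.8,  -9.8,  62.4,  60.4,  88.3]), 'ell', array([666. ,  -9.1,  61.1,  61.9, -25.5])) (array([483.6, -15.9,  69.5,  48.9,  -1.7]), 'ell', array([483.5, -16.1,  49.8,  70.2,   4.9]))
```

```bash
python3 -m inch '[-0.015,0.05,0.07,0,0,0,0.2,-0.015,0.05,0.11,0,0,0,0.2,-0.015,0.05,0.13,0,0,0,0.2,-0.015,0.05,0.13,0,0,0,0.2,-0.015,0.05,0.13,0,0,0,0.2]' 15|egrep 'tcp|gap|force'
python3 -c "
from h import *
plan(501.8,-408.1,8.5,2)"
```

```text
tcp_pos: [0.502, -0.4079, 0.0102]
contact_force: [-1.0, 0.1, -0.0]
finger_gap: 0.0417
t23.70 tcp [ 502.  -407.9   10.2] yaw 2.5 tilt 0.0 gap 41.7 q [ 1.26  0.64 -0.82  1.65  0.52  1.08  0.33]
 az 0.017 (0.5 deg) shift [-0.002  0.002  0.017]
```

```bash
python3 -m inch '[0,0,0.015,0,0,0,0.2,0,0,0.015,0,0,0,0.2,0,0,0.015,0,0,0,0.7,0,0,0.015,0,0,0,0.8,0,0,0.015,0,0,0,0.8]' 15|egrep 'tcp|gap|force'
python3 -m inch '[0,0,0,0,0,0,0.9,0,0,-0.2,0,0,0,1,0,0,-0.5,0,0,0,1,0,0,-1,0,0,0,1,0,0,-1,0,0,0,1]' |egrep 'tcp|gap'
python3 -m inch '[0,0,-0.3,0,0,-0.33,1,0,0,-0.5,0,0,-0.66,1,0,0,-0.7,0,0,-1,1,0,0,-0.7,0,0,-1,1]' |egrep 'tcp|gap'
python3 - <<'E'
from h import *
plan(532,407,200,32.4)
c=cams.get_calibration('wrist');im=cams.snapshot('wrist');cv2.imwrite('pics/w4.png',im[:,:,::-1])
E
```

```text
tcp_pos: [0.5019, -0.408, 0.0087]
contact_force: [-0.6, 0.3, -0.5]
finger_gap: 0.0633
tcp_pos: [0.5052, -0.4092, 0.1148]
finger_gap: 0.0868
tcp_pos: [0.5027, -0.4081, 0.1802]
finger_gap: 0.0872
t25.45 tcp [ 502.7 -408.1  180.2] yaw 32.4 tilt 0.2 gap 87.2 q [ 1.38  0.53 -1.02  1.49  0.45  1.37  0.9 ]
 az -0.000 (-0.0 deg) shift [ 4.615 -6.726 -0.198]
```

8 steps of (0.577, -0.841).

```bash
python3 -m inch '[0.58,-0.84,0,0,0,0,1,0.58,-0.84,0,0,0,0,1]'|egrep 'tcp'
python3 -m inch '[0.58,-0.84,0,0,0,0,1,0.58,-0.84,0,0,0,0,1]'|egrep 'tcp'
python3 -m inch '[0.58,-0.84,0,0,0,0,1,0.58,-0.84,0,0,0,0,1]'|egrep 'tcp'
python3 -m inch '[0.58,-0.84,0,0,0,0,1,0.58,-0.84,0,0,0,0,1]'|egrep 'tcp'
python3 -m inch '[0.58,-0.84,0,0,0,0,1,0.58,-0.84,0,0,0,0,1]'|egrep 'tcp'
python3 -m inch '[0.58,-0.84,0,0,0,0,1,0.58,-0.84,0,0,0,0,1]'|egrep 'tcp'
python3 -m inch '[0.58,-0.84,0,0,0,0,1,0.58,-0.84,0,0,0,0,1]'|egrep 'tcp'
python3 -m inch '[0.56,-0.83,0,0,0,0,1,0.56,-0.83,0,0,0,0,1,0.56,-0.83,0,0,0,0,1]'|egrep 'tcp'
python3 - <<'E'
from h import *
c=cams.get_calibration('wrist');im=cams.snapshot('wrist');cv2.imwrite('pics/w5.png',im[:,:,::-1]);np.savez('pics/w5.npz',**c)
plan(521.4,424.5,6,32.4)
E
```

```text
tcp_pos: [0.5053, -0.3026, 0.1773]
tcp_pos: [0.5087, -0.2003, 0.1775]
tcp_pos: [0.5123, -0.0986, 0.1776]
tcp_pos: [0.5159, 0.0032, 0.1777]
tcp_pos: [0.5196, 0.105, 0.1777]
tcp_pos: [0.5233, 0.207, 0.1775]
tcp_pos: [0.5269, 0.3089, 0.1772]
tcp_pos: [0.5279, 0.4101, 0.177]
t27.68 tcp [529.3 407.5 177.1] yaw 32.6 tilt 0.1 gap 87.1 q [ 0.03  0.61 -1.07  1.43  0.53  1.41 -0.47]
 az 0.006 (0.2 deg) shift [ 0.024 -0.185  1.711]
```

View pics/w5.png

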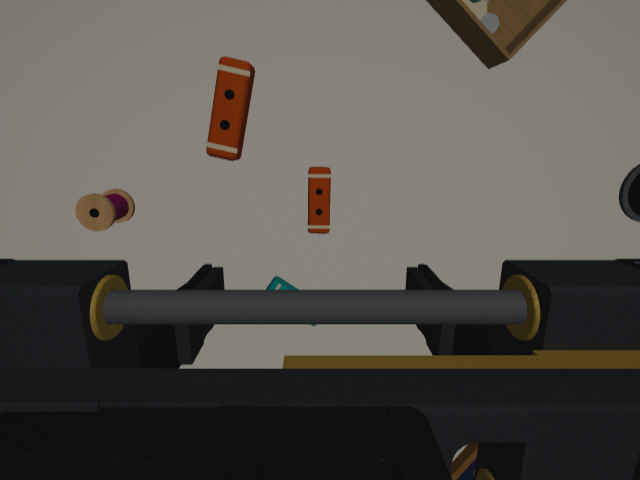

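The small orange toggle is at (319,200), aligned with the pads. The larger orange one is at (231,109) and the turquoise one at (290,298), both clear of the fingers.

Run:
```python
from h import *
I=cv2.imread('pics/w5.png');c=dict(np.load('pics/w5.npz'))
r=sb(I,c,298,340,160,240,.016,lambda h,s,v:s>60);print(r)
x,y,_,_,a=r[0];plan(x,y,6,a+90)
```

```text
(array([522.1, 426.6,  43.7,  19.7, -57.5]), 'ell', array([521.8, 426.7,  21.9,  55.5, -57.9]))
t27.68 tcp [529.3 407.5 177.1] yaw 32.6 tilt 0.1 gap 87.1 q [ 0.03  0.61 -1.07  1.43  0.53  1.41 -0.47]
 az 0.002 (0.1 deg) shift [ 0.042 -0.199  1.711]
```

```bash
python3 -m inch '[0.03,-0.19,0.5,0,0,0,1,0.03,-0.19,0.9,0,0,0,1,0.03,-0.19,0.9,0,0,0,1]'|egrep 'tcp'
python3 -m inch '[0,0,0.4,0,0,0,1,0,0,0.5,0,0,0,1,0,0,0.5,0,0,0,1,0,0,0.5,0,0,0,1]'|egrep 'tcp'
python3 -c "
from h import *
plan(521.8,425.8,5,32.4)"
```

```text
tcp_pos: [0.5226, 0.4196, 0.0845]
tcp_pos: [0.5243, 0.4245, 0.0406]
t28.55 tcp [524.3 424.5  40.6] yaw 32.5 tilt 0.2 gap 86.7 q [-0.03  0.73 -0.98  1.55  0.64  1.21 -0.57]
 az 0.002 (0.1 deg) shift [-0.014 -0.024  0.356]
```

```bash
python3 -m inch '[-0.01,-0.02,0.15,0,0,0,1,-0.01,-0.02,0.3,0,0,0,1,-0.01,-0.02,0.335,0,0,0,1,-0.01,-0.02,0.335,0,0,0,1]'|egrep 'tcp|force'
python3 -m inch '[0,0,0,0,0,0,0.1,0,0,0,0,0,0,0.1,0,0,0,0,0,0,0.1,0,0,0,0,0,0,0.1,0,0,0,0,0,0,0.1]' 15|egrep 'gap'
python3 -m inch '[0,0,0,0,0,0,0.1,0,0,0,0,0,0,0.1,0,0,0,0,0,0,0.1,0,0,0,0,0,0,0.1,0,0,0,0,0,0,0.1]' 15|egrep 'tcp|force|gap'
python3 -m inch '[0,0,-0.2,0,0,0,0.1,0,0,-0.5,0,0,0,0.1,0,0,-0.8,0,0,0,0.1,0,0,-0.8,0,0,0,0.1]' 15|egrep 'tcp|force|gap'
python3 -c "
from h import *
plan(382.3,-306,60,82.7)"
```

```text
tcp_pos: [0.521, 0.4248, 0.0043]
contact_force: [0.7, 0.5, 0.0]
finger_gap: 0.045
tcp_pos: [0.5214, 0.425, 0.005]
contact_force: [1.3, 0.1, -0.0]
finger_gap: 0.0194
tcp_pos: [0.5226, 0.427, 0.0892]
contact_force: [0.3, -0.0, -0.3]
finger_gap: 0.0197
t30.80 tcp [522.6 427.   89.2] yaw 32.5 tilt 0.4 gap 19.7 q [-0.02  0.69 -1.02  1.52  0.6   1.27 -0.55]
 az -1.673 (-50.2 deg) shift [-7.449 -0.46   0.292]
```

```bash
python3 -m inch '[-0.2,0.38,0,0,0,0,0.1,-0.4,0.76,0,0,0,0,0.1]' 15|egrep 'gap'
python3 -m inch '[-0.2,0.38,0,0,0,0,0.1,-0.4,0.76,0,0,0,0,0.1]' 15|egrep 'gap'
python3 -m inch '[-0.2,0.38,0,0,0,0,0.1,-0.4,0.76,0,0,0,0,0.1]' 15|egrep 'gap'
python3 -m inch '[-0.2,0.38,0,0,0,0,0.1,-0.4,0.76,0,0,0,0,0.1]' 15|egrep 'gap'
python3 -m inch '[-0.2,0.38,0,0,0,0,0.1,-0.4,0.76,0,0,0,0,0.1,-0.4,0.76,0,0,0,0,0.1]' 15|egrep 'tcp|gap'
python3 -c "
from h import *
plan(440,-280,85,32.5)"
```

```text
finger_gap: 0.0198
finger_gap: 0.0197
finger_gap: 0.0198
finger_gap: 0.0202
tcp_pos: [0.5568, -0.0081, 0.0842]
finger_gap: 0.0196
t32.17 tcp [556.8  -8.1  84.2] yaw 32.1 tilt 0.1 gap 19.6 q [ 0.89  0.47 -1.13  1.82  0.47  1.15  0.17]
 az -0.014 (-0.4 deg) shift [-2.446  1.665 -0.008]
```

```bash
python3 -m inch '[-0.4,0.28,0,0,0,0,0.1,-0.81,0.55,0,0,0,0,0.1]' 15|egrep 'gap'
python3 -m inch '[-0.4,0.28,0,0,0,0,0.1,-0.81,0.55,0,0,0,0,0.1]' 15|egrep 'gap'
python3 -m inch '[-0.4,0.28,0,0,0,0,0.1,-0.81,0.55,0,0,0,0,0.1,-0.81,0.55,0,0,0,0,0.1]' 15|egrep 'tcp|gap'
python3 -m inch '[0,0,0,0,0,-0.28,0.1,0,0,0,0,0,-0.56,0.1,0,0,0,0,0,-0.84,0.1]' 15|egrep 'gap'
python3 -m inch '[0,0,0,0,0,-0.28,0.1,0,0,0,0,0,-0.56,0.1,0,0,0,0,0,-0.83,0.1,0,0,0,0,0,-0.83,0.1]' 15|egrep 'tcp|gap'
python3 -c "
from h import *
plan(382.3,-306,60,82.7)"
```

```text
finger_gap: 0.0197
finger_gap: 0.0203
tcp_pos: [0.4385, -0.2761, 0.0845]
finger_gap: 0.0194
finger_gap: 0.0202
tcp_pos: [0.4413, -0.2707, 0.085]
finger_gap: 0.0195
t33.92 tcp [ 441.3 -270.7   85. ] yaw 82.7 tilt 0.1 gap 19.5 q [ 1.61  0.49 -1.33  1.91  0.52  1.16  1.53]
 az -0.001 (-0.0 deg) shift [-0.425 -0.54   0.25 ]
```

```bash
python3 -m inch '[-0.2,-0.25,0,0,0,0,0.1,-0.4,-0.53,0,0,0,0,0.1,-0.4,-0.53,0,0,0,0,0.1,-0.4,-0.53,0,0,0,0,0.1]' 15|egrep 'tcp|gap'
python3 -c "
from h import *
plan(382.3,-306,11,82.7)"
```

```text
tcp_pos: [0.3836, -0.3047, 0.0853]
finger_gap: 0.0197
t34.42 tcp [ 383.6 -304.7   85.3] yaw 82.6 tilt 0.0 gap 19.7 q [ 1.8   0.39 -1.35  1.97  0.43  1.12  1.71]
 az -0.005 (-0.1 deg) shift [-0.014 -0.012  0.743]
```

```bash
python3 -m inch '[-0.01,-0.01,0.3,0,0,0,0.1,-0.01,-0.01,0.5,0,0,0,0.1,-0.01,-0.01,0.6,0,0,0,0.1,-0.01,-0.01,0.6,0,0,0,0.1,-0.01,-0.01,0.6,0,0,0,0.1]' 15|egrep 'tcp|gap'
python3 -c "
from h import *
plan(382.3,-306,10.5,82.7)"
```

```text
tcp_pos: [0.3828, -0.3063, 0.0258]
finger_gap: 0.0199
t35.05 tcp [ 382.8 -306.3   25.8] yaw 82.6 tilt 0.1 gap 19.9 q [ 1.7   0.47 -1.24  2.02  0.53  1.02  1.65]
 az -0.002 (-0.1 deg) shift [ 0.002 -0.005  0.153]
```

```bash
python3 -m inch '[0,0,0.07,0,0,0,0.1,0,0,0.11,0,0,0,0.1,0,0,0.14,0,0,0,0.1,0,0,0.155,0,0,0,0.1,0,0,0.155,0,0,0,0.1]' 15|egrep 'tcp|gap|force'
python3 -m inch '[0,0,0,0,0,0,0.4,0,0,0,0,0,0,0.6,0,0,0,0,0,0,0.7,0,0,0,0,0,0,0.7,0,0,-0.2,0,0,0,0.7]' 15|egrep 'tcp|gap|force'
python3 -m inch '[0,0,-0.4,0,0,0,1,0,0,-1,0,0,0,1,0,0,-1,0,0,0,1]' |egrep 'tcp|gap'
python3 -m inch '[0,0.5,-0.5,0,0,0,1,0,0.9,-0.5,0,0,0,1,0,0.9,-0.5,0,0,0,1]' |egrep 'tcp|gap'
python3 - <<'E'
from h import *
T=cams.snapshot('top')[:,:,::-1].copy();cv2.imwrite('pics/top3.png',T)
S=cams.snapshot('side')[:,:,::-1].copy()
a=cv2.resize(T[170:340,240:510],None,fx=2,fy=2,interpolation=cv2.INTER_CUBIC);b=S[130:330,180:480]
v=np.zeros((545,600,3),np.uint8);v[:340,:540]=a;v[345:545,:300]=b
cv2.imwrite('pics/f1.png',cv2.convertScaleAbs(v,alpha=1.5))
c=cams.get_calibration('top');sat=lambda h,s,v:(s>110)&(v>40)
print('tin',sb(T,c,240,274,273,307,.028,sat),'spool',sb(T,c,182,208,308,334,.038,lambda h,s,v:s>60))
I=cv2.imread('pics/top0.png');print('before',sb(I,c,240,274,273,307,.028,sat),sb(I,c,182,208,308,334,.038,lambda h,s,v:s>60))
print(get_obs()['time_s'])
E
```

```text
tcp_pos: [0.3816, -0.3063, 0.0099]
contact_force: [-2.3, 0.7, 5.1]
finger_gap: 0.0198
tcp_pos: [0.3808, -0.3056, 0.0288]
contact_force: [0.3, 0.3, -0.6]
finger_gap: 0.0585
tcp_pos: [0.3844, -0.3082, 0.1336]
finger_gap: 0.0826
tcp_pos: [0.4747, -0.315, 0.179]
finger_gap: 0.0867
tin (array([439.9, 159.1,  28.2,  28. ,  88.3]), 'ell', array([439.9, 158.7,  28.7,  29.4, -35.8])) spool (array([365.2, 314.9,  35.4,  30.1,  89.2]), 'ell', array([365.5, 314.7,  29.8,  37.4, -77. ]))
before (array([439.9, 157.9,  30.7,  28. ,  88.3]), 'ell', array([440. , 158.4,  28.7,  30.3, -53.7])) (array([365.2, 314.9,  35.4,  30.1,  89.2]), 'ell', array([365.4, 314.6,  29.8,  37. , -76.3]))
37.15
```

View pics/f1.png

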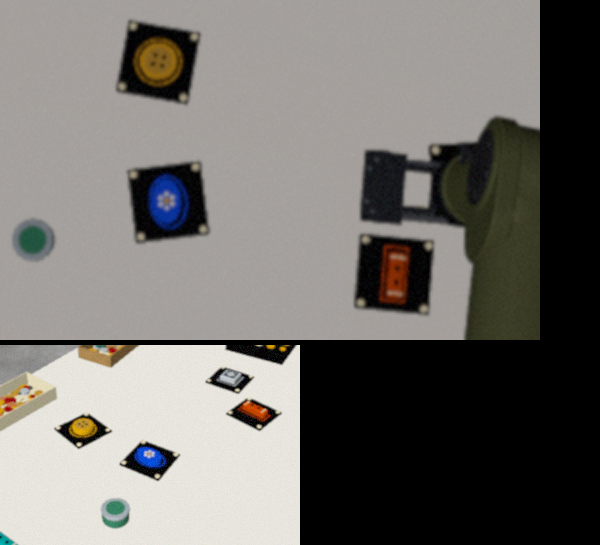

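All four lie inside their outlines, and the tin and spool have not moved. I'll move the arm aside to check the square and toggle from above.

```bash
python3 -m inch '[1,0,-0.3,0,0,0,1,1,0,-0.3,0,0,0,1]' |egrep 'tcp'
python3 -m inch '[1,0,0,0,0,0,1,1,0,0,0,0,0,1,1,0,0,0,0,0,1,1,0,0,0,0,0,1]' |egrep 'tcp'
python3 - <<'E'
from h import *
T=cams.snapshot('top')[:,:,::-1].copy();c=cams.get_calibration('top')
cv2.imwrite('pics/f2.png',cv2.convertScaleAbs(cv2.resize(T[230:340,380:510],None,fx=5,fy=5,interpolation=cv2.INTER_CUBIC),alpha=1.5))
E
```

```text
tcp_pos: [0.4824, -0.2172, 0.2089]
tcp_pos: [0.4955, -0.1216, 0.2088]
```

View pics/f2.png

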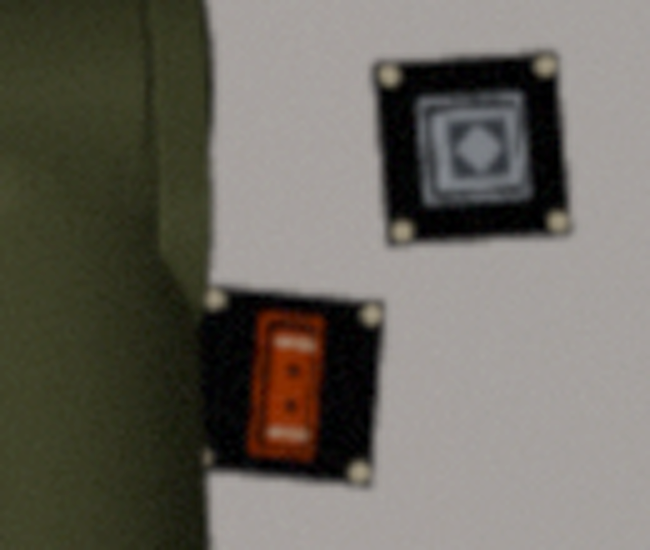

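The square's diamond is at (480,150) against its outline centre at (474,150). The toggle is at (293,388) against (287,385). Both offsets are about 3 mm, mostly parallax, and both are aligned. I'm handing in.

```bash
python3 -c "
from bench import env,get_obs
print(get_obs()['time_s'],env.close_job())"
```

```text
the job is handed in; nothing more can be done
37.95 None
```

All four buttons are on their own cards, face up and released, and the job was handed in at about 38 s of the 109 s allowed. I used the smaller orange toggle and left the larger orange and the turquoise ones alone.

- **Round and oval:** the last pictures show both inside their outlines. My numeric checks there couldn't separate the button from its outline, so I judged these two by eye and by the tool's position at release, which was about 1 mm off.
- **Square and toggle:** in the last top view each sits about 3 mm off its outline centre, most of that from viewing angle, and turned the right way. The limit is 12 mm.
- **Spool and tin:** their measured positions matched the first picture to about 1 mm, and the arm was clear of everything at the end.
- **Forces:** the highest wrist force reading I printed was about 5–6 N, when the toggle touched its card.

No check failed. The hand-in itself gives no verdict.

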